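# Hook the parked driver onto the sprung balancer hook

### The job

Take the balancer's sprung hook by its upright grip post, pull it down, swing its open side in under the cross bar of the wire bail on the driver parked in its rest, and ease it up until the bail takes the spring's pull and the hook stays caught in it; then let go. Work gently by feel: do not shove or jerk the bail, never let the hook snap upwards, keep the driver standing in its rest, and leave the two battery cases and the blue screw bin where they are.

Things in the scene. Friction and masses are not known exactly. Their poses are not given: they have to be found in the camera images.
- stand: Balancer's fixed foot: blue plate 130 x 130 x 12 mm. Origin at its centre on the table, on the upright axis about which the round steel column (32 mm diameter, 386 mm tall, blue 80 mm spring drum at its top, on the side away from the hook's opening) and its side arm swing. The level arm (14 mm wide) reaches 190 mm from this axis to the hook, along the stand's -x at swing 0.
- jib (a joint): Swing of column, arm and hook about the stand's upright axis, rad, -0.9 to 0.9, nearly free; positive counterclockwise from above. With a = stand yaw + swing, the hook's shank stands at stand origin + 190 mm * (-cos a, -sin a). Growing values carry the hook towards its open side. Starts between -0.66 and -0.5, short of the driver.
- carriage (a joint): How far the hook is pulled down, m: 0 fully up (start), 0.11 bottom stop. A spring pulls it up with about 4 N at 0, 6 N at 0.06, 7 N at 0.09 (within 1 N; friction 0.3 N, little damping). Let go even 3 mm short of its seat, it snaps up too fast: keep its rise slower than 0.25 m/s.
- hook: J-hook of 8 mm round steel bar, rigid with the arm. Origin on the shank's axis at the hook's lowest point (z 215 mm when fully up); z up, x along the arm to the column (turns with the swing). Shank upright at y = 0; tip at y = -26 mm, rising to 24 mm above the origin; throat between them 16 mm wide, its floor 8 mm above the origin; underside of the arm's end 63 mm above it.
- hook_seat (a point): Middle of the hook's throat floor, where the bail's bar comes to lie: 12 mm towards the tip (hook's -y) and 8 mm above the hook's origin. Axes as the hook.
- hook_grip (a point): Middle of the grip post: upright round black post, 20 mm diameter, straight above the hook's shank, from 76 to 122 mm above the hook's origin; this point is 100 mm above that origin. Rigid with the arm, free on all sides and from above; being round it can turn in the grasp.
- rest: Fixed grey plastic rest block, 100 x 100 x 50 mm, in which the driver stands nose down. Origin at the centre of its underside, z up. Turned within 0.15 rad of the stand.
- driver: Compact black and steel driver, 48 mm diameter, 106 mm tall, about 1 kg, standing loose (1 mm play) with its square nose 41 mm deep in the rest; heavier than the spring's pull. Hook and driver may bear on each other with up to 15 N. Origin at the centre of the nose's underside, z up. Its top is a flat steel yoke, 60 (x) x 16 x 12 mm, with a wire bail pivoted on its ends.
- bail_pivot (a point): On the bail's pivot axis, mid-yoke, 6 mm below the yoke's top face, axes as the driver. The bail is 6 mm wire: two legs 68 mm apart, joined by a straight bar along x, 60 mm from the axis. Its lean is not measured: up to 0.5 rad to either side (bar up to 29 mm off in y, 53 to 60 mm up); its stiff pivots hold it there. Space under the bar is open. Lies within 16 mm of the hook's circle.
- case_a: Bystander: open black six-cell battery case, 80 x 150 x 95 mm. Origin at the centre of its underside.
- case_b: Bystander: another such case, 80 x 150 x 95 mm. Origin at the centre of its underside.
- screw_bin: Bystander: open blue plastic bin, 120 x 170 x 60 mm. Origin at the centre of its underside.
Mind the look-alikes: they are no part of the job. What is shaped like the driver but pink or turquoise is not meant.

How it is judged:
By the outcome, as a careful person would: the job done as asked, in the order asked, and still so for the second after the job is handed in, with the robot touching nothing.
It also fails if it takes over 72 s, if anything falls off the work surface, if the arm or the gripper's body presses on something with over 40 N, if the wrist force passes 120 N, or if a joint passes its speed limit or range.

### The arm

A 7-joint arm with a two-finger parallel gripper is mounted at the origin on the work surface. World frame = base frame: x ahead of the robot, y to its left, z up, the work surface at z = 0. Lengths are in m, angles in rad, forces in N, time in s.
With the tool pointing down it reaches from about 0.4 to 0.9 m from the base axis. Payload 5.5 kg.
Tool frame: the origin (TCP) lies between the finger pads; the fingertips stand 14 mm ahead of it and the grasp point (between the pads) lies 5 mm behind it; z points along the fingers, y is the direction in which the jaws open and shut (so a half turn about z gives the same grasp; the last joint's range is limited). The gripper opens to 85 mm and grips with 20 to 120 N. Pads are 22 mm wide; open, the fingers measure 114 mm over their backs; the gripper's body (76 mm by 85 mm) begins 54 mm behind the grasp point. The pads swing forward as they close: fully open they stand 13 mm farther back than shut.
Start: joints at [1.426, 0.501, -0.427, 1.55, 0.221, 1.138, -0.21], TCP at [0.258, -0.597, 0.245] pointing down, gripper open.
Joint ranges: [-2.88, 2.88], [-0.31, 2.03], [-1.54, 1.56], [0.2, 2.42], [-1.41, 4.55], [0.19, 2.02], [-2.57, 2.57]. Speed limits (rad/s): [2.57, 2.57, 3.14, 3.14, 3.14, 3.14, 3.14].

### API

Orientations are given as a unit quaternion [w, x, y, z].
In Python, from rig import state, camera, sign_off gives the robot as it stands.
- The arm moves only by the tool move_arm, never from a script. Its argument "increments" is a list of rows, each a list of 7 numbers: the turn, a rotation vector about the tool's x, y, z scaled (see below), then the shift along the tool's x, y, z scaled (see below), then the closure, from 0 (fully open) to 1 (shut). In form: [[wx, wy, wz, tx, ty, tz, gripper], ...]. A call has 1 to 10 rows; each row shifts and turns the commanded pose from where the row before left it, along the tool's axes as they then stand; what a row does not reach is not made up. The controller multiplies each number of a shift by 0.02 m and each number of a turn by 0.12 rad. A row lasts 1/12 s, in which the tool goes at most 41.7 mm and 7.16 degrees, less where a joint would pass 70% of its speed; a pose out of reach is approached as far as the arm can. A call with a number of a shift or a turn outside -1 to 1 is refused whole. A call with a gripper value outside its range is refused whole. The fingers move at their own pace and stop on an object; "squeeze" is the grip in N (left out, the last holds). Time passes only in rows, so rows that do not move let the fingers close. It gives the time, the measured TCP pose, the force and the opening at its end, in the units of the state.
- state(): the state, without advancing time (a new reading comes with each control period).
- camera(name): name is "side" or "top"; returns a dict with "color" (384x512x3 uint8, blue, green, red), "vertical_fov" (degrees; the focal length in pixels is half the picture's height over the tangent of half this angle, whatever the lens; pixels are square), "cx", "cy" (the principal point, pixels), "dist" ([k1, k2, p1, p2, k3] as OpenCV has them; the pictures are not rectified), "R" (3x3) and "t" (3): a world point X has camera coordinates R X + t. Camera axes: x right, y down, z forward; pixel columns grow to the right and rows downward; lengths in m; the calibration is good to about 2 mm. A picture is of the moment at which its call begins. There is no depth.
- sign_off(): hands the job in, once; it reports no verdict.
The state is a dict: "time": time; "qpos": joint angles; "joint_vel": joint speeds; "tau": joint torques, N m; "position": TCP position; "eef_rot": TCP orientation; "contact_force": force on the tool from outside, world axes, zero at the start; "moment": the same for the moment, N m; "width": finger opening in m.
Only numpy, scipy, OpenCV 4.12 (cv2) and the standard library are available. Lean on these libraries where they do the work, as an engineer would, in place of code of your own. Each camera call takes 0.05 s, during which the arm holds its last target.

## Working session

There is one attempt and no reset: what is moved stays moved. The work goes in short steps, Python scripts to look and compute and a tool call to move; the robot and the scene stay as the last step left them, time stands still between calls to the robot, and variables do not carry over. Pictures are saved under pics/ and viewed, and the job is handed in when it is done.

Besides the shell and the picture viewer there is one more tool, called after "Emit:" as name(argument=value, ...) on one line, values as JSON. move_arm: Moves the arm, as the interface text tells. Shifts and turns lie within -1 to 1; 1 stands for 0.02 m of shift or 0.12 rad of turn. Its arguments: {"type":"object","properties":{"increments":{"type":"array"},"squeeze":{"type":"number"}},"required":["increments"]}

```bash
mkdir -p pics; ls; python3 - <<'E'
from rig import state,camera
import cv2,numpy as np
s=state();print(s)
for n in("side","top"):
    c=camera(n);cv2.imwrite(f"pics/{n}0.png",c["color"]);print(n,{k:v for k,v in c.items() if k!="color"}, -np.array(c["R"]).T@c["t"])
E
```

```text
pics
{'time': 0.0, 'qpos': array([ 1.42619445,  0.50186093, -0.42677873,  1.55143125,  0.22081408,
        1.13828695, -0.21033335]), 'joint_vel': array([-1.00444425e-03,  1.18244337e-04,  1.09936391e-03,  9.24945396e-04,
       -5.79024127e-04,  8.43034615e-05,  1.01761730e-04]), 'tau': array([-1.26432715e-04, -5.69515157e+01, -5.81657365e+00, -2.80932909e+01,
        1.06008907e-02,  1.18820209e-02, -4.90203462e-06]), 'position': array([ 0.25747452, -0.59611998,  0.24425781]), 'eef_rot': array([-9.49536499e-04,  9.79282380e-01,  2.02497135e-01, -1.67739161e-04]), 'contact_force': array([ 0.34520253, -0.53958743,  0.11182811]), 'moment': array([ 0.05152029,  0.03290108, -0.02106431]), 'width': 0.08552827258981192}
side {'vertical_fov': 49.37229641838752, 'cx': 252.83836970891474, 'cy': 193.93507202434478, 'dist': array([-0.15814964,  0.        ,  0.        ,  0.        ,  0.        ]), 'R': array([[-0.93653252, -0.35032391, -0.01341629],
       [-0.20703677,  0.58355052, -0.78524173],
       [ 0.28291803, -0.73262675, -0.61904397]]), 't': array([0.53392108, 0.30640625, 1.12091011])} [0.24634613 0.82945052 0.94165886]
top {'vertical_fov': 54.35136108026211, 'cx': 261.07673586261814, 'cy': 188.1990903152094, 'dist': array([-0.04259901,  0.        ,  0.        ,  0.        ,  0.        ]), 'R': array([[ 0.01309613, -0.99990817, -0.00348469],
       [-0.98539665, -0.01231421, -0.16982877],
       [ 0.16977026,  0.0056579 , -0.98546742]]), 't': array([-0.04513233,  0.61976632,  1.04729729])} [ 0.43350678 -0.04342175  1.13717424]
```

View pics/side0.png

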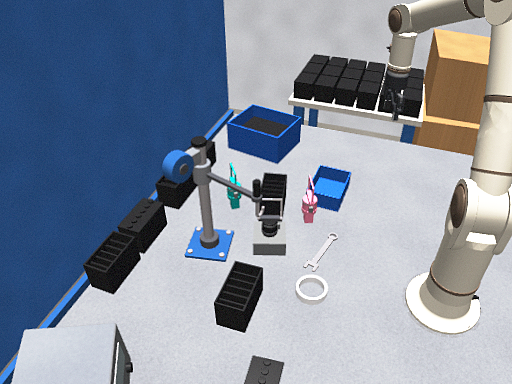

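View pics/top0.png

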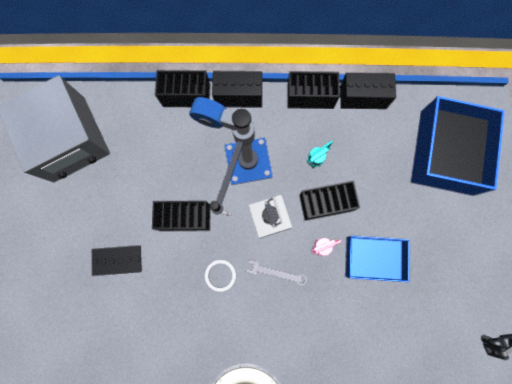

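```bash
cat > h.py <<'E'
import numpy as np,cv2
from rig import state,camera
def K(c):
    h=c["color"].shape[0];f=h/2/np.tan(np.radians(c["vertical_fov"])/2)
    return np.array([[f,0,c["cx"]],[0,f,c["cy"]],[0,0,1.]])
def ray(c,uv):
    p=cv2.undistortPoints(np.array([[uv]],float),K(c),np.array(c["dist"]))[0,0]
    R=np.array(c["R"]);return -R.T@c["t"],R.T@np.array([p[0],p[1],1.])
def onz(c,uv,z):
    o,d=ray(c,uv);return o+d*(z-o[2])/d[2]
def tri(ca,ua,cb,ub):
    o1,d1=ray(ca,ua);o2,d2=ray(cb,ub)
    s=np.linalg.lstsq(np.stack([d1,-d2],1),o2-o1,rcond=None)[0]
    a=o1+d1*s[0];b=o2+d2*s[1];return (a+b)/2,np.linalg.norm(a-b)
def proj(c,X):
    R=np.array(c["R"]);return cv2.projectPoints(np.array(X,float).reshape(-1,1,3),cv2.Rodrigues(R)[0],np.array(c["t"]),K(c),np.array(c["dist"]))[0].reshape(-1,2)
def crop(c,u0,v0,u1,v1,s,name):
    im=cv2.resize(c["color"][v0:v1,u0:u1],None,fx=s,fy=s,interpolation=cv2.INTER_CUBIC)
    for u in range((u0+9)//10*10,u1,10):
        cv2.line(im,((u-u0)*s+s//2,0),((u-u0)*s+s//2,6),(0,0,255),1)
        if u%20==0: cv2.putText(im,str(u),((u-u0)*s,18),0,.4,(0,0,255),1)
    for v in range((v0+9)//10*10,v1,10):
        cv2.line(im,(0,(v-v0)*s+s//2),(6,(v-v0)*s+s//2),(0,0,255),1)
        if v%20==0: cv2.putText(im,str(v),(8,(v-v0)*s+s//2),0,.4,(0,0,255),1)
    cv2.imwrite("pics/"+name,im)
E
python3 - <<'E'
from h import *
c=camera("side");crop(c,230,160,310,240,7,"s1.png")
c=camera("side");crop(c,150,130,290,270,4,"s1b.png")
c=camera("top");crop(c,195,95,305,245,4,"t1.png")
c=camera("top");crop(c,200,185,300,245,8,"t1b.png")
E
```

```text
(no output)
```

View pics/s1.png

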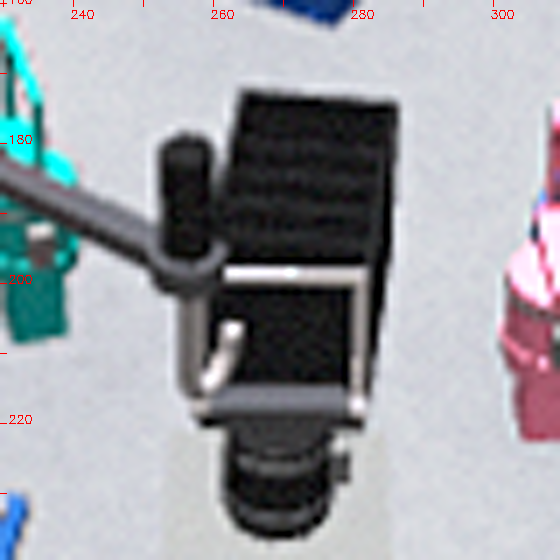

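View pics/t1b.png

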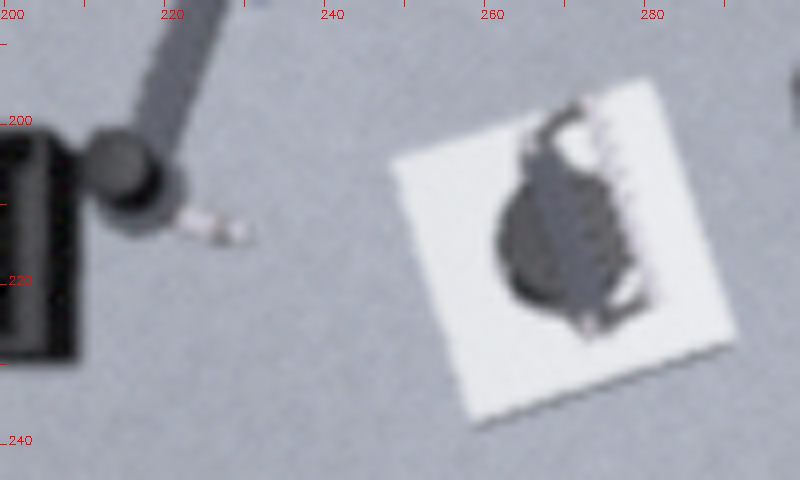

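View pics/t1.png

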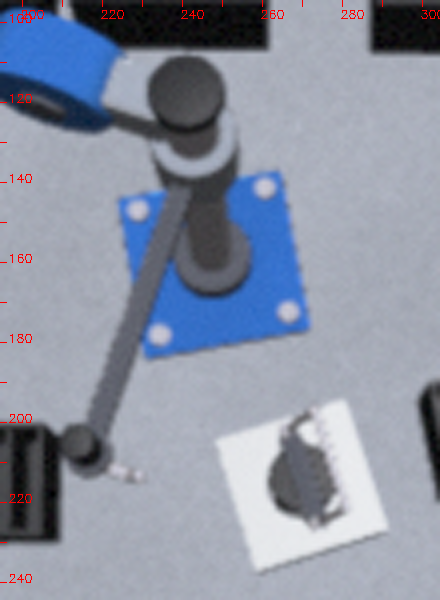

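View pics/s1b.png

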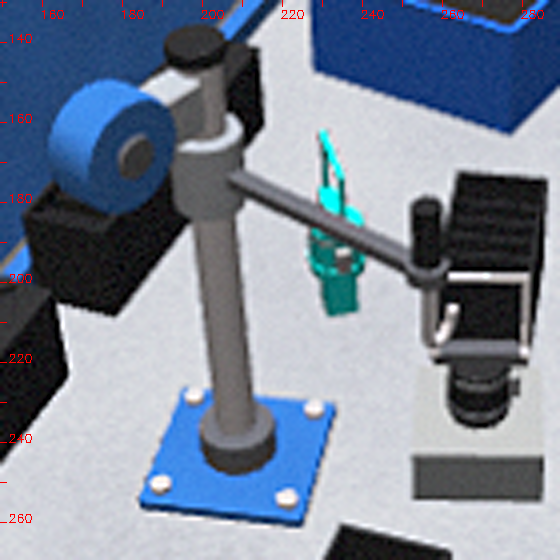

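```bash
python3 - <<'E'
from h import *
np.set_printoptions(precision=4,suppress=True)
t=camera("top");s=camera("side")
P=np.array([onz(t,p,.012)for p in[(225,144.5),(265,137.7),(272.2,177.2),(231.7,184.5)]]);S=P.mean(0);print("plate",P,S)
print([np.linalg.norm(P[i]-P[i-1]) for i in range(4)],[np.degrees(np.arctan2(*(P[i]-P[i-1])[1::-1])) for i in range(4)])
Q=np.array([onz(t,p,.05)for p in[(249,205),(281.2,194.7),(292.1,227.2),(259.7,238)]]);print("rest",Q,Q.mean(0))
print([np.linalg.norm(Q[i]-Q[i-1]) for i in range(4)],[np.degrees(np.arctan2(*(Q[i]-Q[i-1])[1::-1])) for i in range(4)])
Ps=np.array([onz(s,(150+a/4,130+b/4),.012) for a,b in[(182,388),(335,408),(303,522),(141,503)]]);print("side plate",Ps,Ps.mean(0))
Qs=np.array([onz(s,(150+a/4,130+b/4),.05) for a,b in[(412,458),(543,458)]]);print("side rest front",Qs)
print("post top", onz(t,(213.3,205.6),.337), onz(s,(256.5,180.5),.337), tri(t,(213.3,205.6),s,(256.5,180.5)))
print("tip", tri(t,(230,213.5),s,(262.5,206.5)))
# bail
print("yoke ends top z=.115?", [onz(t,p,.115) for p in[(266.5,202),(273,224.5)]])
for a,b in[((273,197),(281,198.5)),((280.5,222),(260,199))]: print("bar",tri(t,a,s,b))
print("yoke side",[onz(s,p,.115) for p in[(259,217),(280,217)]])
E
```

```text
plate [[ 0.7643  0.0774  0.012 ]
 [ 0.7878 -0.0471  0.012 ]
 [ 0.662  -0.0706  0.012 ]
 [ 0.6377  0.0531  0.012 ]] [0.7129 0.0032 0.012 ]
[np.float64(0.1288856925209537), np.float64(0.12673247431149517), np.float64(0.12794251192339137), np.float64(0.12607950545492688)] [np.float64(10.880191445957607), np.float64(-79.31132777600642), np.float64(-169.41239064732687), np.float64(101.11706000431413)]
rest [[ 0.5704 -0.0025  0.05  ]
 [ 0.6021 -0.0966  0.05  ]
 [ 0.5072 -0.1286  0.05  ]
 [ 0.4749 -0.0351  0.05  ]] [ 0.5387 -0.0657  0.05  ]
[np.float64(0.10094374454317176), np.float64(0.09932727652186003), np.float64(0.10019222143207084), np.float64(0.09891297789525472)] [np.float64(18.86603235965952), np.float64(-71.39142783455475), np.float64(-161.37058583401773), np.float64(109.04331293217918)]
side plate [[ 0.7874 -0.0433  0.012 ]
 [ 0.6598 -0.0641  0.012 ]
 [ 0.6347  0.0592  0.012 ]
 [ 0.759   0.0841  0.012 ]] [0.7102 0.009  0.012 ]
side rest front [[ 0.5677  0.0032  0.05  ]
 [ 0.4753 -0.0298  0.05  ]]
post top [0.532  0.0637 0.337 ] [0.5328 0.0613 0.337 ] (array([0.5319, 0.0635, 0.3387]), np.float64(0.00021253809332037055))
tip (array([0.5259, 0.0361, 0.2363]), np.float64(0.0004146438125192103))
yoke ends top z=.115? [array([ 0.5712, -0.053 ,  0.115 ]), array([ 0.5095, -0.0714,  0.115 ])]
bar (array([ 0.5422, -0.0743,  0.1842]), np.float64(0.06593556554984425))
bar (array([ 0.5423, -0.0805,  0.1652]), np.float64(0.06206996829519863))
yoke side [array([ 0.5678, -0.0508,  0.115 ]), array([ 0.5087, -0.0718,  0.115 ])]
```

```bash
python3 - <<'E'
from h import *
np.set_printoptions(precision=4,suppress=True)
t=camera("top");s=camera("side")
for a,b in[((273,197),(260,199)),((280.5,222),(281,198.5))]: print("bar",tri(t,a,s,b))
# plane intersections: bar rays at z .165 both views
for z in(.16,.165,.169):
  print(z,[onz(t,p,z)[:2] for p in((273,197),(280.5,222))],[onz(s,p,z)[:2] for p in((262,199.3),(280.5,199))])
crop(t,255,185,300,235,14,"t2.png");crop(s,250,190,290,240,12,"s2.png")
E
```

```text
bar (array([ 0.5745, -0.0701,  0.1683]), np.float64(0.005951050674262109))
bar (array([ 0.5123, -0.0891,  0.1718]), np.float64(0.0007520263727541461))
0.16 [array([ 0.5787, -0.0696]), array([ 0.5129, -0.0897])] [array([ 0.5689, -0.0806]), array([ 0.5175, -0.1004])]
0.165 [array([ 0.5779, -0.0695]), array([ 0.5125, -0.0895])] [array([ 0.5668, -0.0748]), array([ 0.5157, -0.0944])]
0.169 [array([ 0.5773, -0.0694]), array([ 0.5122, -0.0893])] [array([ 0.5652, -0.0701]), array([ 0.5144, -0.0896])]
```

View pics/t2.png

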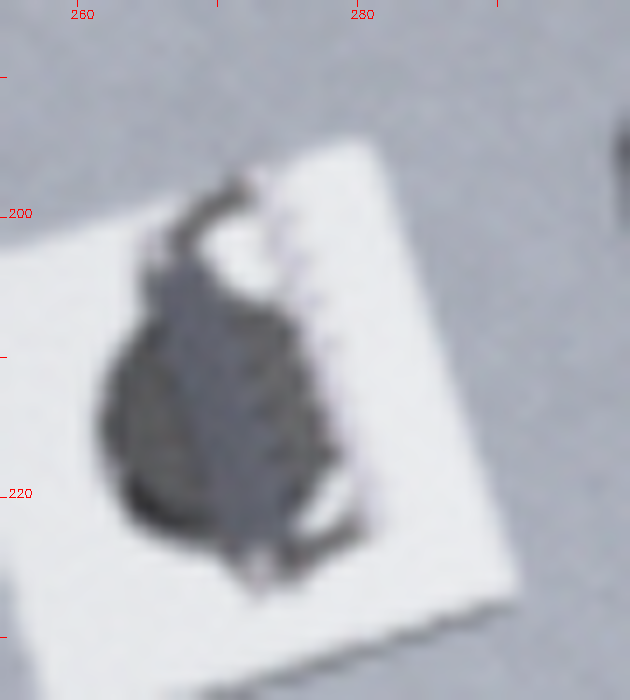

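View pics/s2.png

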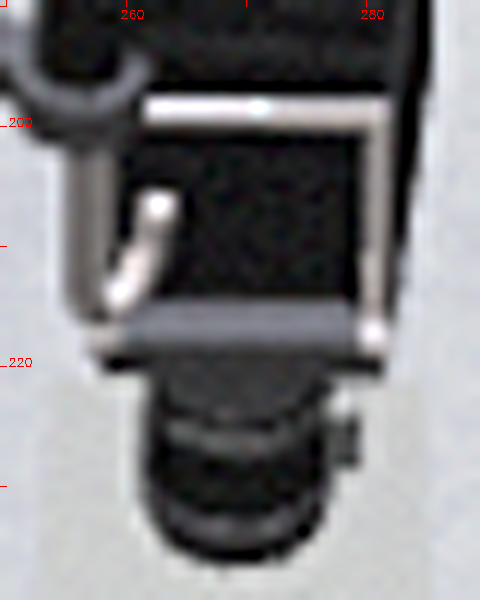

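The bail leans about 0.3 rad towards -y, with its bar mid near (0.545, -0.080, 0.166). The post is at (0.532, 0.063).

Things that could be taken for the driver (top view pixels):
- black/steel driver on the grey rest (270,214): this is the one, confirmed in the close crops
- pink look-alike (324,246): not it
- turquoise look-alike (318,155): not it

The only grip post is at (213,206).

Emit:
move_arm(increments=[[0,0,1,0,0,-1,0],[0,0,1,0,0,-1,0],[0,0,1,0,0,-1,0],[0,0,1,0,0,-1,0],[0,0,1,0,0,-1,0],[0,0,1,0,0,-1,0],[0,0,0,0,0,-1,0],[0,0,0,0,0,-1,0]])

```text
time: 1.17
position: [0.2579, -0.5965, 0.4065]
eef_rot: [0.0, 0.988, -0.156, 0.0]
contact_force: [0.5, 0.0, -0.5]
width: 0.0855
```

Emit:
move_arm(increments=[[0,0,0,0,-1,0,0],[0,0,0,0,-1,0,0],[0,0,0,0,-1,0,0],[0,0,0,0,-1,0,0],[0,0,0,0,-1,0,0],[0,0,0,0,-1,0,0],[0,0,0,0,-1,0,0],[0,0,0,0,-1,0,0],[0,0,0,0,-1,0,0],[0,0,0,0,-1,0,0]])

```text
time: 2.0
position: [0.3195, -0.4053, 0.4055]
eef_rot: [0.0, 0.988, -0.155, 0.0]
contact_force: [0.1, 0.1, 0.1]
width: 0.085
```

```bash
cat > st.py <<'E'
from h import *
import sys
np.set_printoptions(precision=4,suppress=True)
s=state();w,x,y,z=s["eef_rot"]
from scipy.spatial.transform import Rotation as Ro
R=Ro.from_quat([x,y,z,w]).as_matrix()
print("t",round(s["time"],2),"p",s["position"],"psi",round(float(np.arctan2(R[1,0],R[0,0])),3),"z",R[:,2],"q",s["qpos"],"F",s["contact_force"],"w",round(s["width"],4))
if len(sys.argv)>3:
    d=np.array([float(a) for a in sys.argv[1:4]])-s["position"];print("tool units",R.T@d/.02)
E
python3 st.py .532 .0635 .40
```

```text
t 2.0 p [ 0.3195 -0.4053  0.4055] psi -0.312 z [ 0.0001 -0.0004 -1.    ] q [ 1.2099  0.1268 -0.3981  1.6615  0.0504  1.363  -1.0785] F [0.1081 0.0534 0.135 ] w 0.085
tool units [  2.9193 -25.5695   0.2643]
```

Emit:
move_arm(increments=[[0,0,0,0.12,-1,0,0],[0,0,0,0.12,-1,0,0],[0,0,0,0.12,-1,0,0],[0,0,0,0.12,-1,0,0],[0,0,0,0.12,-1,0,0],[0,0,0,0.12,-1,0,0],[0,0,0,0.12,-1,0,0],[0,0,0,0.12,-1,0,0],[0,0,0,0.12,-1,0,0],[0,0,0,0.12,-1,0,0]])

```text
time: 2.83
position: [0.4038, -0.2223, 0.4056]
eef_rot: [0.0, 0.988, -0.155, 0.0]
contact_force: [-0.1, 0.7, 0.7]
width: 0.0853
```

Emit:
move_arm(increments=[[0,0,0,0.12,-1,0,0],[0,0,0,0.12,-1,0,0],[0,0,0,0.12,-1,0,0],[0,0,0,0.12,-1,0,0],[0,0,0,0.12,-1,0,0],[0,0,0,0.12,-1,0,0],[0,0,0,0.12,-1,0,0],[0,0,0,0.12,-1,0,0],[0,0,0,0.12,-1,0,0],[0,0,0,0.12,-1,0,0]])

```text
time: 3.67
position: [0.488, -0.0394, 0.4056]
eef_rot: [0.0, 0.988, -0.155, 0.0]
contact_force: [0.4, 0.7, -0.2]
width: 0.0855
```

Emit:
move_arm(increments=[[0,0,0,0.1,-1,0,0],[0,0,0,0.1,-1,0,0],[0,0,0,0.1,-1,0,0],[0,0,0,0.1,-1,0,0],[0,0,0,0,-0.8,0,0],[0,0,0,0,0,0,0],[0,0,0,0,0,0,0]])

```text
time: 4.25
position: [0.5247, 0.0493, 0.4053]
eef_rot: [-0.0, 0.988, -0.154, -0.0]
contact_force: [0.4, -0.7, -0.9]
width: 0.085
```

```bash
python3 st.py .532 .0635 .314; python3 - <<'E'
from h import *
c=camera("side");crop(c,200,90,340,230,4,"s3.png")
c=camera("top");crop(c,150,120,300,260,5,"t3.png")
E
```

```text
t 4.25 p [0.5247 0.0493 0.4053] psi -0.31 z [-0.0001  0.0001 -1.    ] q [ 0.5811  0.2057 -0.8466  1.6266  0.1563  1.3801 -2.1653] F [ 0.4066 -0.6754 -0.8748] w 0.085
tool units [ 0.1313 -0.7865  4.5658]
```

View pics/s3.png

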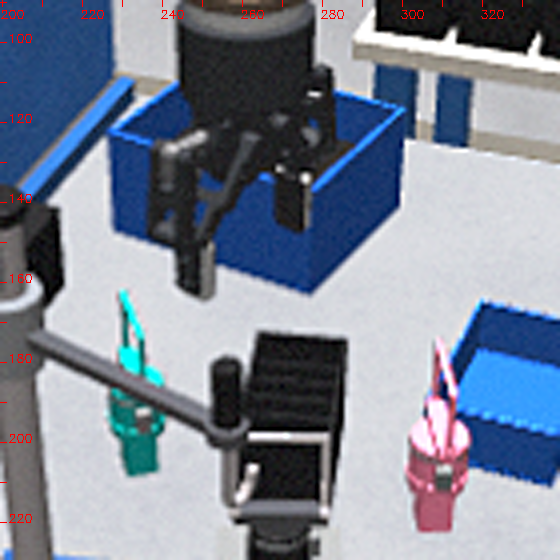

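View pics/t3.png

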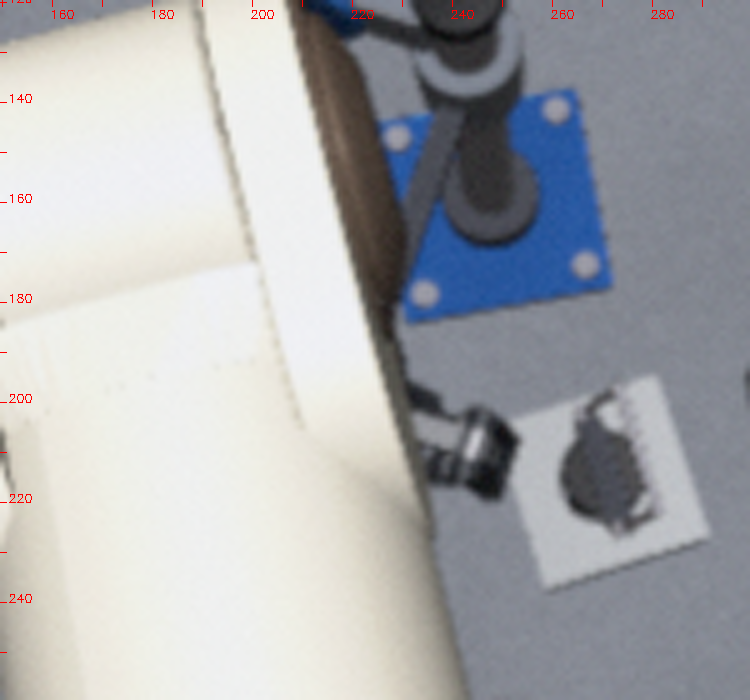

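Gripper is above the post (post top at side (256,180)), jaws along the swing tangent. Descending.

Emit:
move_arm(increments=[[0,0,0,0.1,-0.8,0,0],[0,0,0,0,0,0,0],[0,0,0,0,0,0.5,0],[0,0,0,0,0,0.5,0],[0,0,0,0,0,0.5,0],[0,0,0,0,0,0.5,0],[0,0,0,0,0,0.5,0],[0,0,0,0,0,0,0]])

```text
time: 5.02
position: [0.5303, 0.0623, 0.3525]
eef_rot: [0.0, 0.988, -0.156, -0.002]
contact_force: [-1.3, 0.4, -0.1]
width: 0.0853
```

```bash
python3 st.py .532 .0635 .314; python3 - <<'E'
from h import *
c=camera("side");crop(c,220,110,320,230,6,"s4.png")
E
```

```text
t 5.02 p [0.5303 0.0623 0.3525] psi -0.313 z [-0.0042 -0.0003 -1.    ] q [ 0.5391  0.261  -0.8445  1.6923  0.2016  1.2836 -2.2303] F [-1.3498  0.4016 -0.09  ] w 0.0853
tool units [ 0.0711 -0.0887  1.924 ]
```

View pics/s4.png

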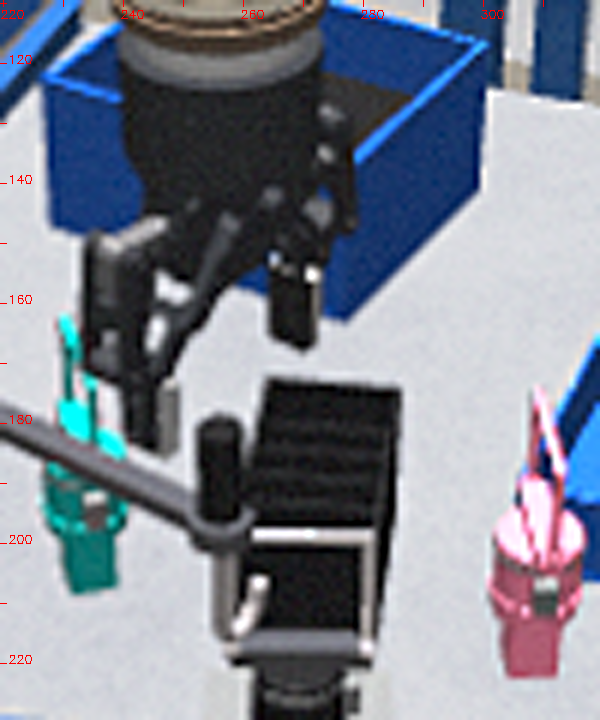

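Fingers straddle the post symmetrically (tips at (245,183) and (267,165), post mid (256,188)). Going down the rest and closing.

Emit:
move_arm(increments=[[0,0,0,0,-0.05,0.5,0],[0,0,0,0.05,0,0.5,0],[0,0,0,0,0,0.5,0],[0,0,0,0,0,0.4,0],[0,0,0,0,0,0,0]])

```text
time: 5.48
position: [0.5318, 0.0634, 0.315]
eef_rot: [0.0, 0.988, -0.155, -0.002]
contact_force: [0.7, -0.8, 0.4]
width: 0.0851
```

Emit:
move_arm(increments=[[0,0,0,0,0,0,0.3],[0,0,0,0,0,0,0.5],[0,0,0,0,0,0,0.6],[0,0,0,0,0,0,0.7],[0,0,0,0,0,0,0.8],[0,0,0,0,0,0,0.9],[0,0,0,0,0,0,1],[0,0,0,0,0,0,1],[0,0,0,0,0,0,1],[0,0,0,0,0,0,1]], squeeze=45)

```text
time: 6.32
position: [0.5331, 0.0638, 0.3177]
eef_rot: [-0.0, 0.988, -0.155, 0.0]
contact_force: [-0.2, -0.4, 4.5]
width: 0.019
```

```bash
python3 st.py .532 .0635 .314; python3 - <<'E'
from h import *
c=camera("side");crop(c,220,110,320,230,6,"s5.png")
E
```

```text
t 6.32 p [0.5331 0.0638 0.3177] psi -0.312 z [ 0.0007 -0.0001 -1.    ] q [ 0.5233  0.2931 -0.8364  1.7388  0.2315  1.2115 -2.2569] F [-0.2402 -0.3668  4.4523] w 0.019
tool units [-0.0502  0.0318  0.1867]
```

View pics/s5.png

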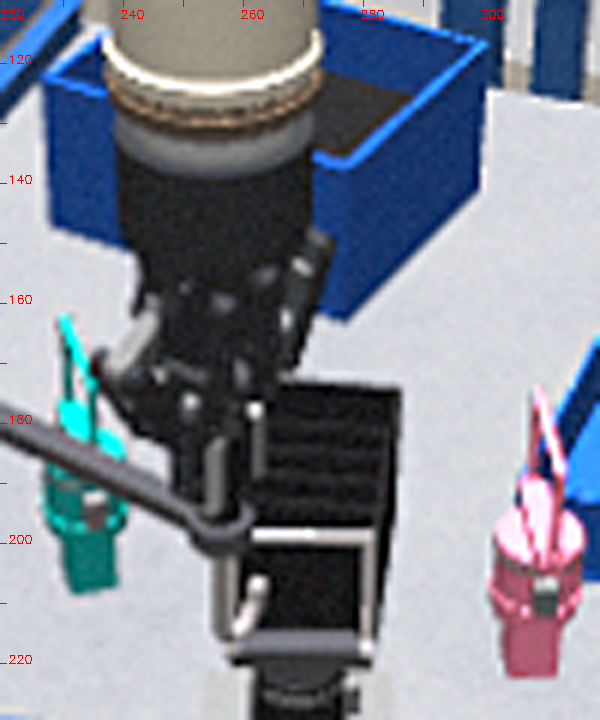

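Emit:
move_arm(increments=[[0,0,0,0,0,0.2,1],[0,0,0,0,0,0.3,1],[0,0,0,0,0,0.3,1],[0,0,0,0,0,0.3,1],[0,0,0,0,0,0.3,1],[0,0,0,0,0,0.3,1],[0,0,0,0,0,0.2,1],[0,0,0,0,0,0,1]])

```text
time: 7.03
position: [0.533, 0.0635, 0.2785]
eef_rot: [-0.0, 0.988, -0.155, -0.0]
contact_force: [0.4, -0.4, 4.4]
width: 0.0188
```

```bash
python3 st.py .532 .0635 .23; python3 - <<'E'
from h import *
c=camera("side");crop(c,220,110,320,230,6,"s6.png")
E
```

```text
t 7.03 p [0.533  0.0635 0.2785] psi -0.312 z [-0.0002  0.0001 -1.    ] q [ 0.5058  0.332  -0.8226  1.7889  0.2663  1.1364 -2.2861] F [ 0.4168 -0.4115  4.3648] w 0.0188
tool units [-0.0494  0.0155  2.4235]
```

View pics/s6.png

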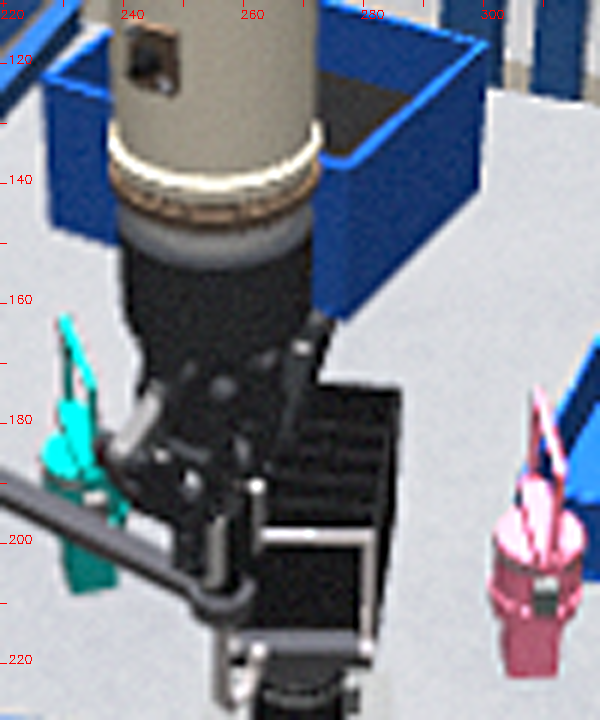

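Emit:
move_arm(increments=[[0,0,0,0,0,0.2,1],[0,0,0,0,0,0.3,1],[0,0,0,0,0,0.3,1],[0,0,0,0,0,0.3,1],[0,0,0,0,0,0.3,1],[0,0,0,0,0,0.3,1],[0,0,0,0,0,0.3,1],[0,0,0,0,0,0.3,1],[0,0,0,0,0,0.1,1],[0,0,0,0,0,0,1]])

```text
time: 7.92
position: [0.5331, 0.0637, 0.2313]
eef_rot: [-0.0, 0.988, -0.155, 0.0]
contact_force: [0.5, -0.1, 6.5]
width: 0.0189
```

```bash
python3 st.py .532 .0635 .23; python3 - <<'E'
from h import *
c=camera("side");crop(c,220,140,310,250,6,"s7.png")
c=camera("top");crop(c,190,160,310,250,6,"t7.png")
# swing plan
S=np.array([.7118,.005]);g=np.array(state()["position"][:2])
d=S-g;print("r",np.linalg.norm(d),"a",np.arctan2(d[1],d[0]))
B=np.array([.545,-.0795]);n=np.array([-np.sin(.31),np.cos(.31)]);e=np.array([np.cos(.31),np.sin(.31)])
for a in np.arange(-.3,.56,.05):
    h=S+.19*np.array([-np.cos(a),-np.sin(a)]);k=h+.012*np.array([np.sin(a),-np.cos(a)]);tp=h+.026*np.array([np.sin(a),-np.cos(a)])
    print(round(a,2),h,"seat n,e mm",(k-B)@n*1e3,(k-B)@e*1e3,"tip n",(tp-B)@n*1e3)
E
```

```text
t 7.92 p [0.5331 0.0637 0.2313] psi -0.312 z [ 0.0002  0.0001 -1.    ] q [ 0.4784  0.3853 -0.7992  1.8415  0.3165  1.0466 -2.3282] F [ 0.5138 -0.1164  6.4534] w 0.0189
tool units [-0.0498  0.0289  0.0645]
r 0.18807429009929522 a -0.3178286518094589
-0.3 [0.53028607 0.06114884] seat n,e mm 128.5974473015221 22.0191613245611 tip n 117.12237505168537
-0.25 [0.52770664 0.05200675] seat n,e mm 120.34672236938329 17.27398876880821 tip n 108.48515081519544
-0.2 [0.52558735 0.04274717] seat n,e mm 111.8691489125798 12.947110821120322 tip n 99.6507258055393
-0.15 [0.5239335  0.03339325] seat n,e mm 103.18591644971887 9.049342422971876 tip n 90.64118148436151
-0.1 [0.52274921 0.02396835] seat n,e mm 94.31872853981751 5.590425965439859 tip n 81.47903702038506
-0.05 [0.52203745 0.01449604] seat n,e mm 85.28974853470831 2.5790069382992593 tip n 72.1871930032172
-0.0 [0.5218 0.005 ] seat n,e mm 76.12154418220213 0.022612320801109614 tip n 62.78887420380214
0.05 [ 0.52203745 -0.00449604] seat n,e mm 66.83703121847175 -2.0723682318554393 tip n 53.30757152458856
0.1 [ 0.52274921 -0.01396835] seat n,e
[... 320 characters left out ...]
9.003160848448463 -5.750976429034188 tip n 15.028353289355627
0.3 [ 0.53028607 -0.05114884] seat n,e mm 19.488974425068147 -5.4838038427685305 tip n 5.489674419234827
0.35 [ 0.53331918 -0.06015058] seat n,e mm 10.000031321184208 -4.741454018938278 tip n -3.9887701720694912
0.4 [ 0.53679841 -0.06898949] seat n,e mm 0.5600489528104398 -3.5257824454948925 tip n -13.383289309357506
0.45 [ 0.54071505 -0.07764345] seat n,e mm -8.807377640380123 -1.8398276682622923 tip n -22.670401587357052
0.5 [ 0.54505931 -0.08609085] seat n,e mm -18.07883477036588 0.3121963038445431 tip n -31.826894062007657
0.55 [ 0.54982034 -0.09431057] seat n,e mm -27.23114862280346 2.9249105316478907 tip n -40.82988027073189
```

View pics/s7.png

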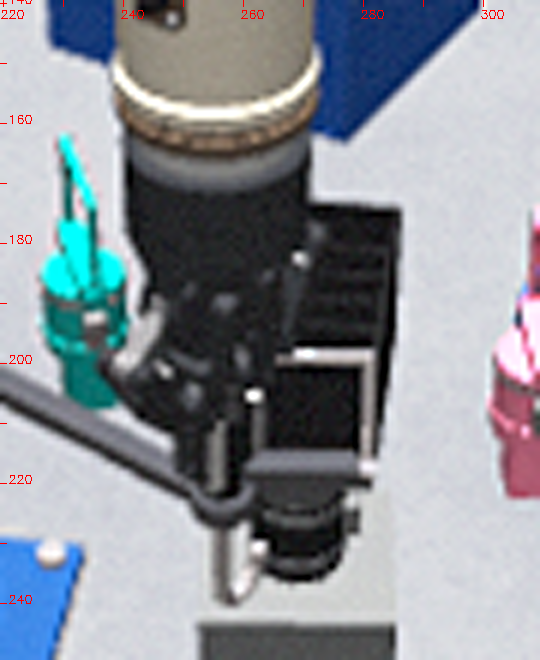

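View pics/t7.png

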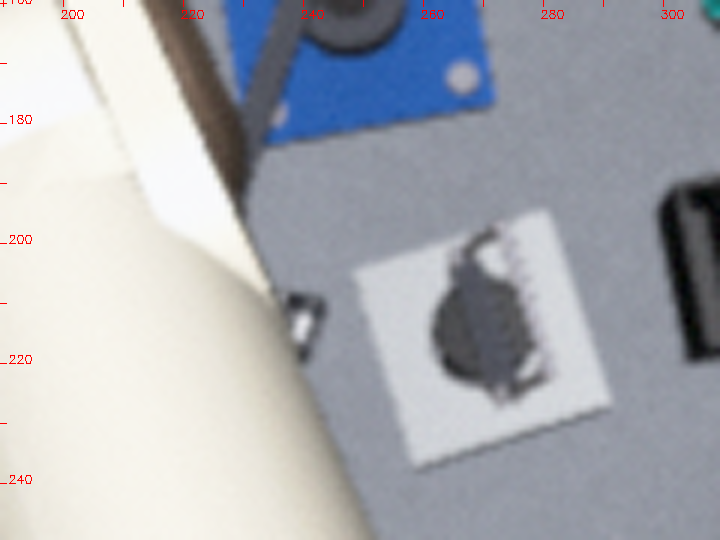

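Hook came down with the grip (lowest point at side (257,240)), bail unmoved. Trying a small swing to check the axes.

Emit:
move_arm(increments=[[0,0,-0.25,0.004,0.28,0,1],[0,0,-0.5,0.017,0.57,0,1],[0,0,-0.5,0.017,0.57,0,1],[0,0,0,0,0,0,1]])

```text
time: 8.35
position: [0.5262, 0.0337, 0.2315]
eef_rot: [0.001, 0.997, -0.081, -0.0]
contact_force: [-0.8, 1.3, 6.2]
width: 0.0185
```

```bash
cat > pl.py <<'E'
from h import *
S=np.array([.7118,.005]);s=state();g=np.array(s["position"][:2]);d=S-g
print("r",np.linalg.norm(d),"a",np.arctan2(d[1],d[0]))
E
python3 st.py; python3 pl.py
```

```text
t 8.35 p [0.5262 0.0337 0.2315] psi -0.161 z [-0.0004 -0.0015 -1.    ] q [ 0.5622  0.3742 -0.8293  1.8628  0.3189  1.0431 -2.1283] F [-0.8058  1.2588  6.1851] w 0.0185
r 0.1878546020518058 a -0.15353275787148105
```

Emit:
move_arm(increments=[[0,0,-0.5,0.017,0.57,0,1],[0,0,-0.5,0.017,0.57,0,1],[0,0,-0.5,0.017,0.57,0,1],[0,0,-0.5,0.017,0.57,0,1],[0,0,-0.5,0.017,0.57,0,1],[0,0,-0.5,0.017,0.57,0,1],[0,0,-0.25,0.004,0.28,0,1],[0,0,0,0,0,0,1]])

```text
time: 9.02
position: [0.5295, -0.0389, 0.2318]
eef_rot: [0.0, 0.994, 0.114, 0.001]
contact_force: [0.2, 0.2, 6.0]
width: 0.0187
```

```bash
python3 st.py; python3 pl.py;  python3 - <<'E'
from h import *
c=camera("side");crop(c,220,140,310,250,6,"s8.png")
c=camera("top");crop(c,190,160,310,250,6,"t8.png")
E
```

```text
t 9.02 p [ 0.5295 -0.0389  0.2318] psi 0.228 z [ 0.0013 -0.0002 -1.    ] q [ 0.7446  0.4008 -0.8938  1.854   0.3575  1.0553 -1.6334] F [0.2191 0.1735 6.032 ] w 0.0187
r 0.18751291992411986 a 0.23656129553028868
```

View pics/s8.png

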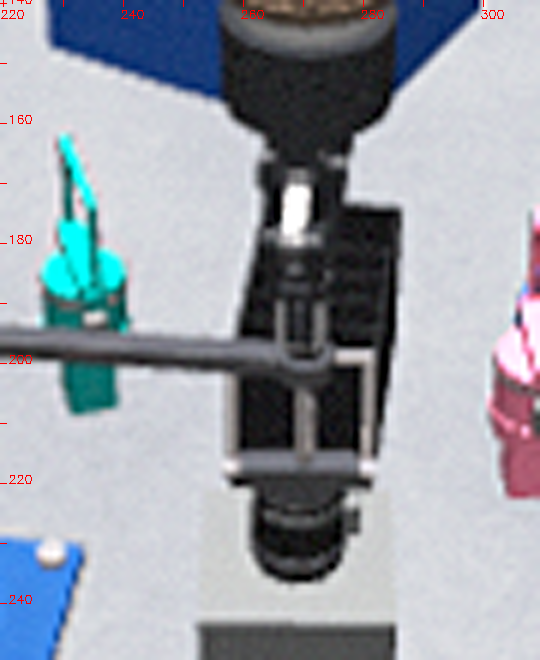

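View pics/t8.png

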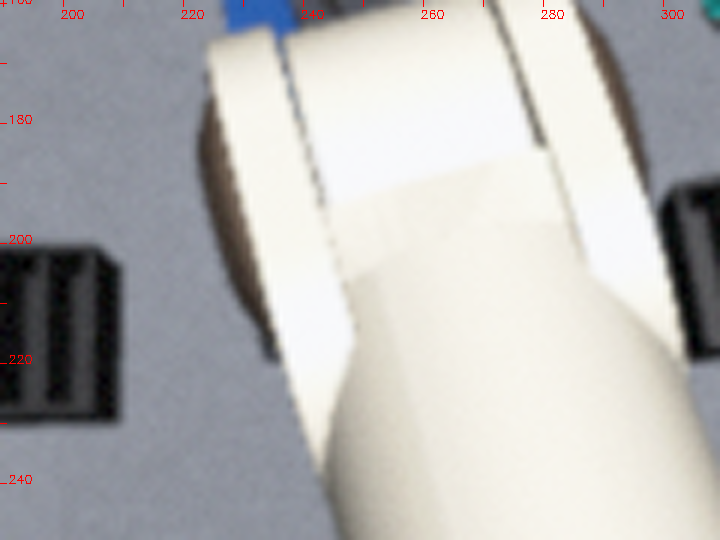

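```bash
python3 - <<'E'
from h import *
np.set_printoptions(precision=1,suppress=True)
c=camera("side")
s=state();p=np.array(s["position"])
for a in (.228,.2365):
    for l in (0,.012,.026):
        for z in(.124,.1286,.148,.152): print(a,l,z,proj(c,p*[1,1,0]+[l*np.sin(a),-l*np.cos(a),z]))
print("arm underside",proj(c,p*[1,1,0]+[0,0,.1286+.063]))
print("earlier low pt",proj(c,[.5331,.0637,.1286]))
crop(c,245,190,295,230,12,"s9.png")
E
```

```text
0.228 0 0.124 [[269.9 220.5]]
0.228 0 0.1286 [[269.9 219.3]]
0.228 0 0.148 [[270.  214.3]]
0.228 0 0.152 [[270.  213.2]]
0.228 0.012 0.124 [[270.3 217.7]]
0.228 0.012 0.1286 [[270.3 216.6]]
0.228 0.012 0.148 [[270.4 211.6]]
0.228 0.012 0.152 [[270.4 210.5]]
0.228 0.026 0.124 [[270.7 214.6]]
0.228 0.026 0.1286 [[270.7 213.5]]
0.228 0.026 0.148 [[270.8 208.5]]
0.228 0.026 0.152 [[270.9 207.4]]
0.2365 0 0.124 [[269.9 220.5]]
0.2365 0 0.1286 [[269.9 219.3]]
0.2365 0 0.148 [[270.  214.3]]
0.2365 0 0.152 [[270.  213.2]]
0.2365 0.012 0.124 [[270.2 217.7]]
0.2365 0.012 0.1286 [[270.3 216.6]]
0.2365 0.012 0.148 [[270.3 211.6]]
0.2365 0.012 0.152 [[270.4 210.5]]
0.2365 0.026 0.124 [[270.7 214.6]]
0.2365 0.026 0.1286 [[270.7 213.5]]
0.2365 0.026 0.148 [[270.8 208.5]]
0.2365 0.026 0.152 [[270.8 207.4]]
arm underside [[270.2 202.6]]
earlier low pt [[256.7 242.1]]
```

View pics/s9.png

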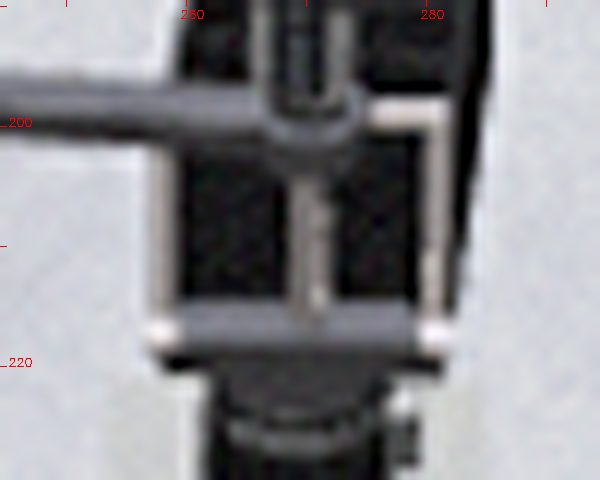

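```bash
python3 - <<'E'
from h import *
np.set_printoptions(precision=1,suppress=True)
c=camera("side")
print("start low",proj(c,[[.5325,.0635,.215],[.5325,.0635,.219]]))
for z in(.1286,.133,.137): print(z,proj(c,[.5331,.0637,z]))
im=[cv2.imread(f"pics/{n}") for n in("side0.png",)][0]
cv2.imwrite("pics/z.png",np.hstack([cv2.resize(im[205:225,245:275],None,fx=12,fy=12,interpolation=0)]))
z=cv2.imread("pics/s7.png");cv2.imwrite("pics/z2.png",cv2.resize(z[(225-140)*6:(245-140)*6,(245-220)*6:(275-220)*6],None,fx=2,fy=2))
E
```

```text
start low [[256.7 218.6]
 [256.7 217.4]]
0.1286 [[256.7 242.1]]
0.133 [[256.7 240.9]]
0.137 [[256.7 239.9]]
```

View pics/z.png

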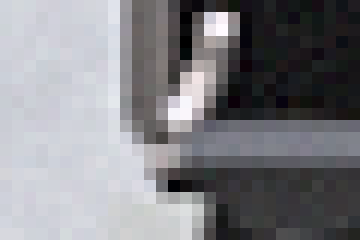

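View pics/z2.png

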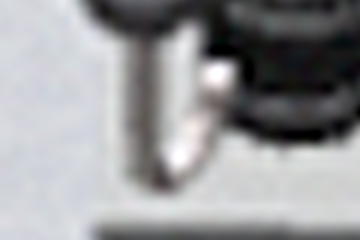

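Emit:
move_arm(increments=[[0,0,-0.25,0.004,0.28,0.1,1],[0,0,-0.25,0.004,0.28,0,1],[0,0,0,0,0,0,1]])

```text
time: 9.47
position: [0.5324, -0.0494, 0.2298]
eef_rot: [0.0, 0.99, 0.144, 0.001]
contact_force: [0.3, 0.9, 6.5]
width: 0.0189
```

Emit:
move_arm(increments=[[0,0,-0.2,0.004,0.2,0,1],[0,0,-0.2,0.004,0.2,0,1],[0,0,0,0,0,0,1]])

```text
time: 9.72
position: [0.5349, -0.0569, 0.2299]
eef_rot: [0.0, 0.986, 0.167, 0.001]
contact_force: [-1.3, -0.4, 6.8]
width: 0.0188
```

```bash
python3 st.py; python3 pl.py;  python3 - <<'E'
from h import *
c=camera("side");crop(c,245,180,295,230,12,"s10.png")
E
```

```text
t 9.72 p [ 0.5349 -0.0569  0.2299] psi 0.336 z [ 0.0014 -0.0005 -1.    ] q [ 0.7796  0.4232 -0.9073  1.8396  0.3802  1.0621 -1.5093] F [-1.3111 -0.4217  6.8139] w 0.0188
r 0.1874588531324094 a 0.3364273259693441
```

View pics/s10.png

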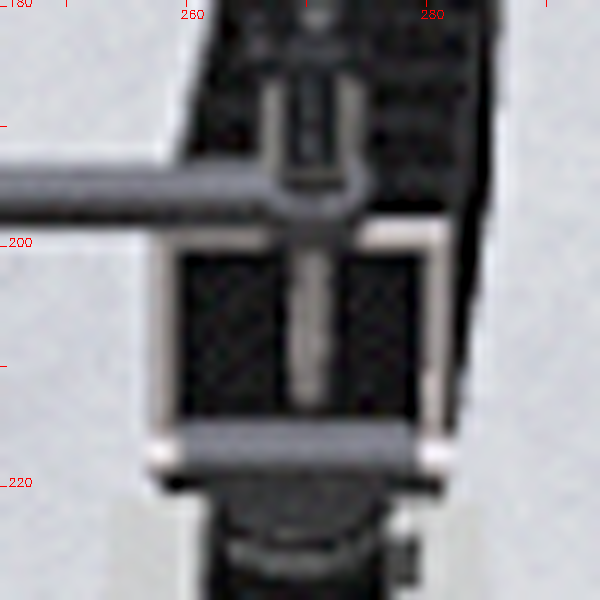

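Emit:
move_arm(increments=[[0,0,-0.2,0.004,0.22,0,1],[0,0,-0.15,0.004,0.18,0,1],[0,0,0,0,0,0,1]])

```text
time: 10.02
position: [0.5376, -0.0643, 0.2299]
eef_rot: [0.0, 0.982, 0.188, 0.001]
contact_force: [0.3, -0.8, 6.5]
width: 0.0189
```

Emit:
move_arm(increments=[[0,0,-0.15,0.003,0.2,0,1],[0,0,0,0,0,0,1],[0,0,0,0,0,0,1]])

```text
time: 10.27
position: [0.5389, -0.0673, 0.2299]
eef_rot: [0.0, 0.981, 0.196, 0.0]
contact_force: [-1.3, -0.9, 6.7]
width: 0.0187
```

```bash
python3 st.py; python3 pl.py;  python3 - <<'E'
from h import *
c=camera("side");crop(c,245,180,295,230,12,"s11.png")
E
```

```text
t 10.27 p [ 0.5389 -0.0673  0.2299] psi 0.395 z [ 0.0009 -0.0003 -1.    ] q [ 0.7982  0.4375 -0.9148  1.8267  0.3931  1.0702 -1.4399] F [-1.3285 -0.8945  6.7223] w 0.0187
r 0.1874211891430809 a 0.3962268595230183
```

View pics/s11.png

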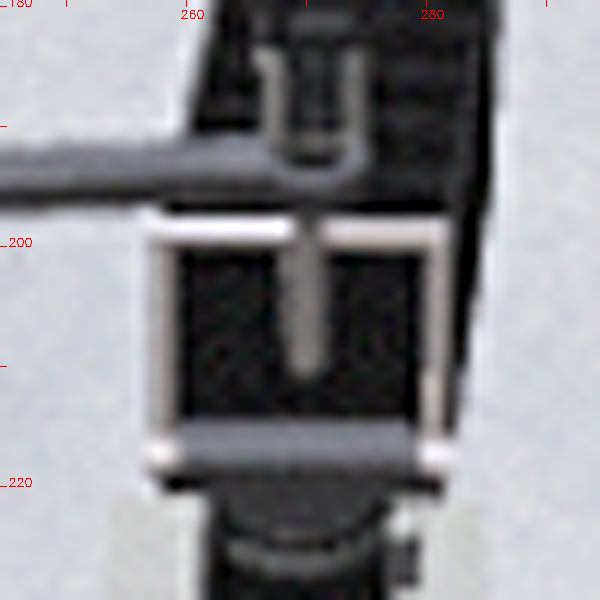

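Bar at row 199 runs behind the shank (270), i.e. hook's shank on the near side with the tip beyond; lateral forces ~1 N. Easing up in stages.

Emit:
move_arm(increments=[[0,0,0,0,0,-0.15,1],[0,0,0,0,0,-0.15,1],[0,0,0,0,0,-0.15,1],[0,0,0,0,0,0,1]])

```text
time: 10.65
position: [0.5388, -0.0671, 0.2393]
eef_rot: [0.0, 0.981, 0.196, 0.0]
contact_force: [-0.2, -0.1, 6.7]
width: 0.0189
```

Emit:
move_arm(increments=[[0,0,0,0,0,-0.1,1],[0,0,0,0,0,-0.1,1],[0,0,0,0,0,0,1]])

```text
time: 10.9
position: [0.5388, -0.0672, 0.2432]
eef_rot: [0.0, 0.981, 0.196, 0.0]
contact_force: [-0.8, -0.9, 7.7]
width: 0.0191
```

```bash
python3 st.py; python3 pl.py;  python3 - <<'E'
from h import *
c=camera("side");crop(c,245,180,295,230,12,"s12.png")
E
```

```text
t 10.9 p [ 0.5388 -0.0672  0.2432] psi 0.396 z [ 0.0009 -0.0005 -1.    ] q [ 0.8075  0.4218 -0.9246  1.8132  0.3774  1.094  -1.4274] F [-0.7549 -0.8784  7.6702] w 0.0191
r 0.1874372501459965 a 0.39515176338826974
```

View pics/s12.png

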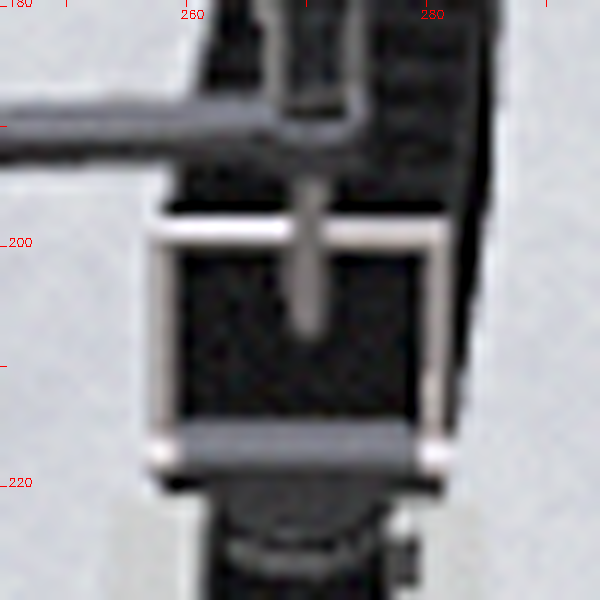

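Emit:
move_arm(increments=[[0,0,0,0,0,-0.1,1],[0,0,0,0,0,-0.1,1],[0,0,0,0,0,0,1]])

```text
time: 11.2
position: [0.5388, -0.0671, 0.2472]
eef_rot: [0.0, 0.981, 0.197, 0.0]
contact_force: [0.0, 0.2, 5.7]
width: 0.019
```

Emit:
move_arm(increments=[[0,0,0,0,0,-0.1,1],[0,0,0,0,0,-0.1,1],[0,0,0,0,0,0,1]])

```text
time: 11.45
position: [0.5388, -0.0671, 0.2512]
eef_rot: [0.0, 0.981, 0.197, 0.0]
contact_force: [-0.3, -0.7, 6.0]
width: 0.0187
```

```bash
python3 st.py; python3 pl.py;  python3 - <<'E'
from h import *
c=camera("side");crop(c,245,180,295,230,12,"s13.png")
c=camera("top");crop(c,190,160,310,250,6,"t13.png")
E
```

```text
t 11.45 p [ 0.5388 -0.0671  0.2512] psi 0.396 z [ 0.0008 -0.0004 -1.    ] q [ 0.8131  0.4127 -0.9302  1.8046  0.3681  1.1084 -1.4199] F [-0.2563 -0.6693  5.9861] w 0.0187
r 0.18744265605947796 a 0.3947985461373079
```

View pics/s13.png

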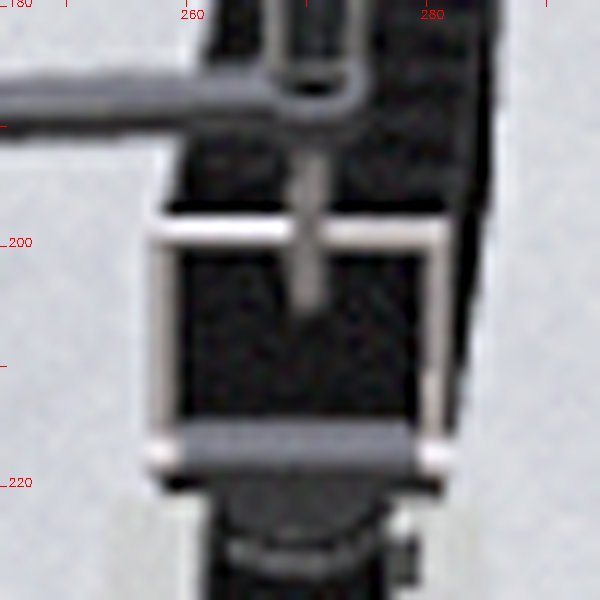

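Emit:
move_arm(increments=[[0,0,0,0,0,-0.1,1],[0,0,0,0,0,0,1]])

```text
time: 11.72
position: [0.5388, -0.0671, 0.2531]
eef_rot: [0.0, 0.981, 0.197, 0.0]
contact_force: [-0.3, -0.2, 7.0]
width: 0.0192
```

Emit:
move_arm(increments=[[0,0,0,0,0,-0.08,1],[0,0,0,0,0,0,1]])

```text
time: 11.88
position: [0.5388, -0.0671, 0.2546]
eef_rot: [0.0, 0.981, 0.196, 0.0]
contact_force: [0.1, 0.1, 6.8]
width: 0.0186
```

Emit:
move_arm(increments=[[0,0,0,0,0,-0.08,1],[0,0,0,0,0,0,1]])

```text
time: 12.05
position: [0.5388, -0.0671, 0.2562]
eef_rot: [0.0, 0.981, 0.197, 0.0]
contact_force: [-0.7, -0.0, 6.3]
width: 0.0185
```

Emit:
move_arm(increments=[[0,0,0,0,0,-0.08,1],[0,0,0,0,0,0,1]])

```text
time: 12.22
position: [0.5388, -0.0671, 0.2578]
eef_rot: [0.0, 0.98, 0.197, 0.0]
contact_force: [-0.5, 0.2, 5.3]
width: 0.0185
```

Emit:
move_arm(increments=[[0,0,0,0,0,-0.08,1],[0,0,0,0,0,0,1]])

```text
time: 12.38
position: [0.5386, -0.0668, 0.2588]
eef_rot: [-0.0, 0.98, 0.197, 0.0]
contact_force: [2.7, 1.0, 2.1]
width: 0.0188
```

```bash
python3 st.py;  python3 - <<'E'
from h import *
c=camera("side");crop(c,245,170,295,220,12,"s14.png")
E
```

```text
t 12.38 p [ 0.5386 -0.0668  0.2588] psi 0.396 z [ 0.0006  0.0004 -1.    ] q [ 0.8186  0.4042 -0.9355  1.7961  0.3586  1.1224 -1.4122] F [2.7225 0.9527 2.0803] w 0.0188
```

View pics/s14.png

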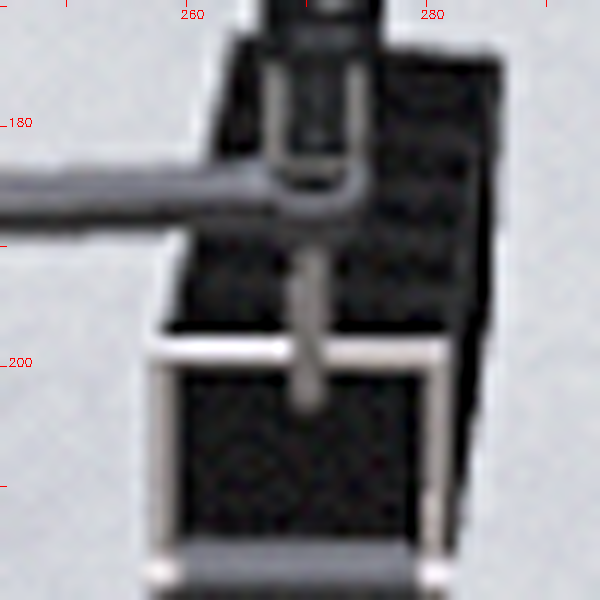

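Fz fell from ~6.5 to 2 N right at the expected seat height, so the throat floor is on the bar. Easing off the rest.

Emit:
move_arm(increments=[[0,0,0,0,0,-0.04,1],[0,0,0,0,0,0,1],[0,0,0,0,0,0,1]])

```text
time: 12.68
position: [0.5385, -0.0666, 0.2592]
eef_rot: [-0.0, 0.98, 0.197, 0.0]
contact_force: [4.1, 2.1, -2.8]
width: 0.0187
```

```bash
python3 st.py
```

```text
t 12.68 p [ 0.5385 -0.0666  0.2592] psi 0.396 z [ 0.0003  0.0008 -1.    ] q [ 0.8188  0.4039 -0.936   1.7957  0.3578  1.1234 -1.4117] F [ 4.0592  2.0795 -2.7964] w 0.0187
```

Emit:
move_arm(increments=[[0,0,0,0.03,0,0.02,1],[0,0,0,0,0,0,1],[0,0,0,0,0,0,1]])

```text
time: 12.93
position: [0.5387, -0.0669, 0.2589]
eef_rot: [-0.0, 0.98, 0.197, -0.0]
contact_force: [0.0, 0.3, -0.7]
width: 0.0192
```

```bash
python3 st.py;  python3 - <<'E'
from h import *
c=camera("side");crop(c,245,170,295,220,12,"s15.png")
E
```

```text
t 12.93 p [ 0.5387 -0.0669  0.2589] psi 0.396 z [-0.0007 -0.0001 -1.    ] q [ 0.8174  0.405  -0.9351  1.7949  0.3592  1.1245 -1.4128] F [ 0.0398  0.3213 -0.7441] w 0.0192
```

View pics/s15.png

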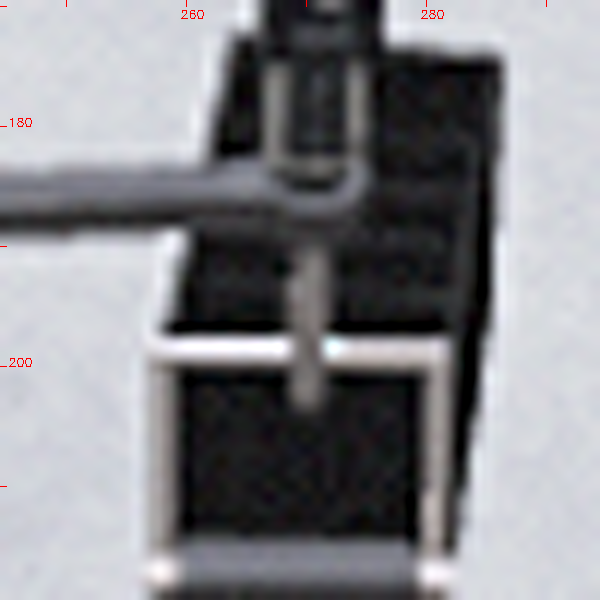

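Forces are about zero, so the bail carries the spring. Lowering grip force, then opening slowly.

Emit:
move_arm(increments=[[0,0,0,0,0,0,1],[0,0,0,0,0,0,0.75],[0,0,0,0,0,0,0.7],[0,0,0,0,0,0,0.65],[0,0,0,0,0,0,0.55],[0,0,0,0,0,0,0.45],[0,0,0,0,0,0,0.3],[0,0,0,0,0,0,0.3]], squeeze=20)

```text
time: 13.65
position: [0.5389, -0.0668, 0.2591]
eef_rot: [0.0, 0.98, 0.197, -0.0]
contact_force: [0.4, -0.8, 0.4]
width: 0.0598
```

```bash
python3 st.py;  python3 - <<'E'
from h import *
c=camera("side");crop(c,235,150,305,240,7,"s16.png")
E
```

```text
t 13.65 p [ 0.5389 -0.0668  0.2591] psi 0.396 z [-0.     -0.0001 -1.    ] q [ 0.8174  0.4048 -0.9353  1.7947  0.3591  1.1242 -1.4129] F [ 0.4037 -0.7709  0.3911] w 0.0598
```

View pics/s16.png

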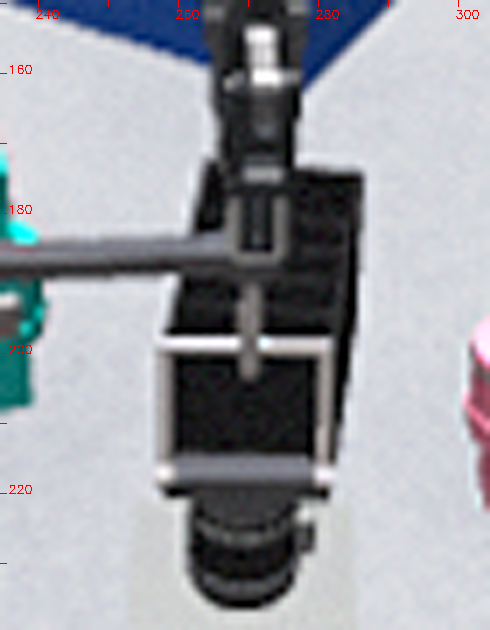

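Hook stays in the bail (shank bottom still at (268,204), bar at row 199). Opening fully and backing straight up.

Emit:
move_arm(increments=[[0,0,0,0,0,0,0],[0,0,0,0,0,0,0],[0,0,0,0,0,0,0],[0,0,0,0,0,-0.3,0],[0,0,0,0,0,-0.5,0],[0,0,0,0,0,-0.5,0],[0,0,0,0,0,-0.7,0],[0,0,0,0,0,-1,0],[0,0,0,0,0,-1,0],[0,0,0,0,0,-1,0]])

```text
time: 14.53
position: [0.5391, -0.0665, 0.3613]
eef_rot: [0.0, 0.98, 0.197, 0.001]
contact_force: [-0.2, -0.3, -0.2]
width: 0.0857
```

Emit:
move_arm(increments=[[0,0,0,0,0,-1,0],[0,0,0,-0.5,0,-1,0],[0,0,0,-1,0,-1,0],[0,0,0,-1,0,-1,0],[0,0,0,-1,0,0,0],[0,0,0,-1,0,0,0],[0,0,0,-1,0,0,0],[0,0,0,-0.5,0,0,0],[0,0,0,0,0,0,0],[0,0,0,0,0,0,0]])

```text
time: 15.37
position: [0.4284, -0.113, 0.4402]
eef_rot: [0.001, 0.981, 0.196, 0.001]
contact_force: [0.0, -0.1, 0.8]
width: 0.0857
```

```bash
python3 st.py;  python3 - <<'E'
from h import *
c=camera("side");crop(c,235,150,305,240,7,"s17.png")
c=camera("top");cv2.imwrite("pics/t17.png",c["color"])
E
```

```text
t 15.37 p [ 0.4284 -0.113   0.4402] psi 0.395 z [ 0.0015 -0.0023 -1.    ] q [ 1.1888 -0.0393 -0.9479  1.7362 -0.0303  1.4263 -0.9304] F [ 0.0069 -0.1247  0.8436] w 0.0857
```

View pics/s17.png

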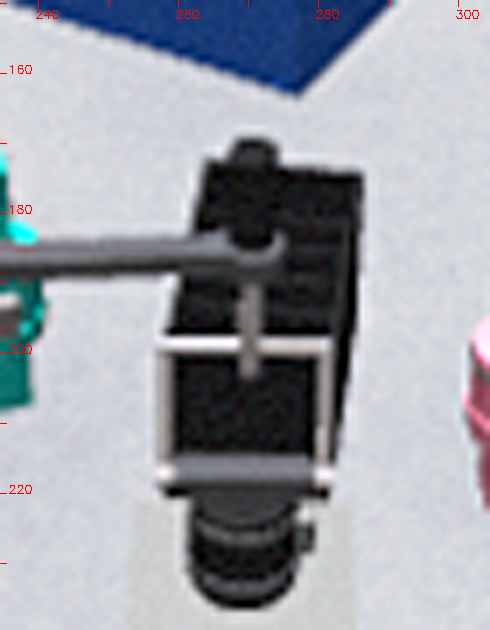

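View pics/t17.png

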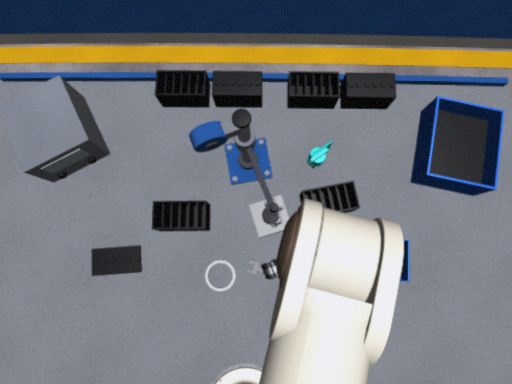

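```bash
python3 - <<'E'
from h import *
c=camera("top");crop(c,240,180,310,240,10,"t18.png")
E
```

```text
(no output)
```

View pics/t18.png

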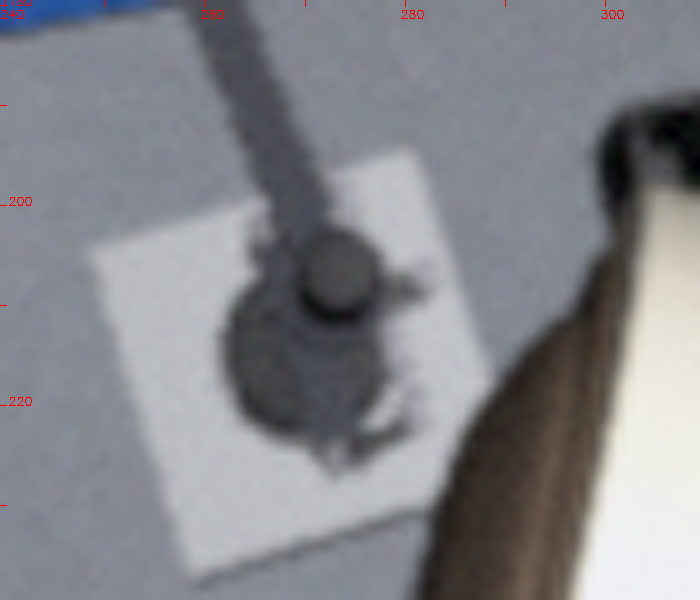

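The top view shows the hook's tip at (281,208), beyond the bar's line at about (277,210). So the bar lies in the throat, the driver stands in its rest, and the arm is clear.

```bash
python3 -c "
from rig import sign_off
print(sign_off())"
```

```text
the job is handed in; nothing more can be done
None
```

The hook is caught in the driver's bail and stays there on its own. I handed the job in about 15.5 s into the 72 s allowed.

**What I did:** I gripped the post and pulled the hook down about 86 mm. I then swung it in under the bail bar and eased it up until the spring's pull passed to the bail. The upward force on the gripper went from about 6.5 N to about -0.7 N. It briefly reached -2.8 N, which I backed off before letting go. Then I opened the gripper slowly and moved the arm clear.

**Last checks:**
- **Hook and bail:** after release, the hook and bail bar showed no visible movement in the side view. From above, the hook's tip lies beyond the bar, so the bar sits in the throat.
- **Driver:** it still stands in its rest, and the bail kept its lean.
- **Battery cases:** they show no movement.

**What disagreed or could not be seen:**
- **Cameras:** the two cameras differed by up to about 6 mm on plate and rest positions, so I judged the final seating by force and by the expected height.
- **Blue screw bin:** the arm mostly hid it in the last top picture. The arm started beside it but lifted before crossing, and no contact force showed on the way.

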